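Open the two-leaf bead chest

ROBOT

A 6-joint arm with a two-finger parallel gripper is mounted at the origin on the work surface. World frame = base frame: x ahead of the robot, y to its left, z up, the work surface at z = 0. Lengths are in m, angles in rad, forces in N, time in s.
With the tool pointing down it reaches from about 0.275 to 1 m from the base axis. Payload 8.4 kg.
Tool frame: the origin (TCP) lies midway between the tips of the shut fingers; the grasp point (between the pads) lies 19 mm behind it; x points along the fingers, y is the direction in which the jaws open and shut, and the axes are right-handed (so a half turn about x gives the same grasp; the last joint's range is limited). The gripper opens to 85 mm and grips with 20 to 120 N. Pads are 22 mm wide; open, the fingers measure 114 mm over their backs; the gripper's body (76 mm by 85 mm) begins 54 mm behind the grasp point. The pads swing forward as they close: fully open they stand 13 mm farther back than shut.
Start: joints at [-1.2, 0.353, 1.633, -0, 1.155, -0.002], TCP at [0.228, -0.582, 0.231] pointing down, gripper open.
Joint ranges: [-2.63, 2.63], [-0.92, 2.1], [0.06, 2.66], [-1.3, 4.44], [0, 2.69], [-3.02, 3.02]. Speed limits (rad/s): [2.22, 2.22, 2.79, 3.14, 3.14, 3.14].

INTERFACE

Orientations are given as a unit quaternion [x, y, z, w].
In Python, from cell import bot gives the robot as it stands. The module is installed in compiled form; this text tells all that it offers.
- The arm moves only by the tool servo_tool, never from a script. Its argument "plan" is a list of rows, each an object with "turn": the turn, a rotation vector about the world's x, y, z in degrees, a list of three; "travel": the shift along the world's x, y, z in m, a list of three; "hand": the finger opening in m, from 0 to 0.0854. In form: [{"turn": [ax, ay, az], "travel": [tx, ty, tz], "hand": hand}, ...]. A call has exactly 5 rows; each row is the pose to reach, as a shift and turn from the pose commanded when the call began; what a row does not reach only later rows make up. A row lasts 1/10 s, in which the tool goes at most 50 mm and 8.59 degrees, less where a joint would pass 70% of its speed; a pose out of reach is approached as far as the arm can. A call with a gripper value outside its range is refused whole. The fingers move at their own pace and stop on an object; the grip force is fixed at half the most. Time passes only in rows, so rows that repeat a pose let the fingers close, or fill a call up. It gives the time, the measured TCP pose, the force and the opening at its end, in the units of the state.
- bot.get_state(): the state, without advancing time (a new reading comes with each control period).
- bot.get_image(name): name is "side" or "top" or "wrist"; returns a dict with "color" (384x512x3 uint8, red, green, blue), "z_map" (384x512 float32, m along the optical axis (not along the pixel's ray), 0 where there is no reading), "camera_matrix" (3x3 intrinsics, pixels), "dist" ([k1, k2, p1, p2, k3] as OpenCV has them; the pictures are not rectified), "R" (3x3) and "t" (3): a world point X has camera coordinates R X + t. Camera axes: x right, y down, z forward; pixel columns grow to the right and rows downward; lengths in m; the calibration is good to about 2 mm. A picture is of the moment at which its call begins.
- bot.hand_in(): hands the job in, once; it reports no verdict.
Trained networks look in a picture, given as the dict that the camera call returned (one of the last four; its "shot" number tells which), for a name from the list of things; names that differ only in an ending like _2 or _b are one class to them, and where a whole thing is asked for, a point or a joint stands for the part that bears it (a point fixed in the world has none). Each returns a list of dicts, best first, with "confidence" (0 to 1); they miss things now and then, are a little off and sometimes report something else, mostly with a low value. They report only what shows in the picture. A call takes as long as a camera call.
- bot.spot_in(picture, name): "centre" ([column, row] in pixels, amid what is visible of it).
The state is a dict: "time": time; "joint_pos": joint angles; "qvel": joint speeds; "joint_efforts": joint torques, N m; "ee_pos": TCP position; "orientation": TCP orientation; "force": force on the tool from outside, world axes, zero at the start; "ft_torque": the same for the moment, N m; "grip_width": opening from 0.0 (shut) to 1.0 (fully open).
Only numpy, scipy, OpenCV 4.12 (cv2) and the standard library are available. Lean on these libraries where they do the work, as an engineer would, in place of code of your own. Each camera call takes 0.05 s, during which the arm holds its last target. There are 200 camera calls.

TASK

Open both leaves of the plywood bead chest so that each stands upright, and leave them standing. The left leaf overlaps the right one and must be swung up first; that uncovers the sliding bolt that holds the right leaf shut, which you draw back before lifting the right leaf. Do not shove or tip the two jars, the dish and the tweezers that lie around the chest.

Things in the scene. Friction and masses are not known exactly. Their poses are not given: they have to be found in the camera images.
- chest: Low fixed plywood chest, 260 mm deep (x), 360 wide (y), 136 high when closed; origin: centre of its underside; x points away from the robot at yaw 0, y left, z up. Carcass 90 mm high, jars inside up to 76. Two leaves, 46 mm deep, hinged at its left and right edges, cover x = -100 to +130; a fixed rail as high as the closed leaves runs along the front, x = -130 to -103, with the bolt's socket.
- active_leaf (a joint): Opening angle (rad) of the left leaf: 0 closed, 1.57 upright, stop at 1.7. Reaches from its hinge at chest y = +180 mm to y = -33, over the right leaf's ledge. The stiff hinge (about 0.75 N m) holds it where it is left; leaf about 0.3 to 0.6 kg. May start slightly ajar.
- active_handle (a point): Middle of the left leaf's dark steel bar handle: round bar 10 mm thick, 100 mm long along the chest's x between two posts, centre line 35 mm above the leaf's top face. Moves with the leaf: 185 mm inward from and (closed) 81 mm above its hinge line. The point turns with the leaf.
- active_hinge (a point): Point on the left leaf's hinge line (which runs along the chest's x axis), level with the middle of the handle, at x = +15, y = +180 mm, z = 90 mm of the chest. The leaf turns about it, its inner edge going up and to the left.
- passive_leaf (a joint): Opening angle (rad) of the right leaf: 0 closed, 1.57 upright, stop at 1.7; same stiff hinge and weight. Blocked until the bolt is drawn. Its raised top reaches from the hinge at chest y = -180 mm to y = -37; below the left leaf it goes on as a 6 mm ledge to y = +20, ledge top 96 mm above the table, which carries the bolt.
- passive_handle (a point): Middle of the right leaf's bar handle, the same bar as on the left leaf; 105 mm inward from and (closed) 81 mm above its hinge line; moves with the leaf.
- passive_hinge (a point): Point on the right leaf's hinge line (along the chest's x axis), level with the middle of its handle, at x = +15, y = -180 mm, z = 90 mm of the chest. The leaf turns about it, its inner edge going up and to the right.
- bolt (a joint): Travel (m) of the steel bolt: 0 fully shot into the socket in the front rail, 0.032 fully drawn at its stop; it is clear of the socket beyond 0.014. Growing values move it along the chest's +x, away from the robot. Slides against about 2.5 N and stays where it is left. It may start up to 5 mm drawn.
- bolt_knob (a point): Top centre of the bolt's upright round thumb knob, 14 mm across, on a 10 mm rod lying along x on the ledge; top 28 mm above the ledge, 124 above the table. At chest x = the bolt's travel, y = 0. Free beside it: 30 mm to the right leaf's wall, open to the left, 70 in front (to a rod guide), 50 behind (20 when drawn). Hidden under the closed left leaf.
- jar_a: Loose glass jar of beads, 70 mm wide, 85 mm high, beyond the chest; origin at the centre of its underside; leave it alone.
- jar_b: Loose glass jar, 64 mm wide, 100 mm high, beyond the chest; origin at the centre of its underside; leave it alone.
- dish: Loose wooden dish, 90 mm wide, 30 mm high, close to the chest's left side; origin at the centre of its underside; leave it alone.
- tweezers: Loose steel tweezers, 136 mm long, 8 mm high, lying by the chest's right side; origin at the centre of its underside; leave it alone.

How it is judged:
By the outcome, as a careful person would: the job done as asked, in the order asked, and still so for the second after the job is handed in, with the robot touching nothing.
It also fails if it takes over 69 s, if anything falls off the work surface, if the arm or the gripper's body presses on something with over 40 N, if the wrist force passes 120 N, or if a joint passes its speed limit or range.

## Working session

There is one attempt and no reset: what is moved stays moved. The work goes in short steps, Python scripts to look and compute and a tool call to move; the robot and the scene stay as the last step left them, time stands still between calls to the robot, and variables do not carry over. Pictures are saved under pics/ and viewed, about 8 in all and at most 12, crops included, and the job is handed in when it is done.

Besides the shell and the picture viewer there is one more tool, called after "Request:" in YAML: its name, and indented under it one key for each argument. servo_tool: Moves the arm, as the interface text tells. Its arguments: {"type":"object","properties":{"plan":{"type":"array","items":{"type":"object","properties":{"turn":{"type":"array","items":{"type":"number"}},"travel":{"type":"array","items":{"type":"number"}},"hand":{"type":"number"}}}}},"required":["plan"]}

```bash
mkdir -p pics; ls; cat > h.py <<'E'
import numpy as np, cv2
from cell import bot
def px2w(p,uv,z=None,world_z=None):
    K=np.array(p["camera_matrix"]);R=np.array(p["R"]);t=np.array(p["t"]);d=np.array(p["dist"])
    n=cv2.undistortPoints(np.array([[uv]],float),K,d)[0,0]
    ray=np.array([n[0],n[1],1.])
    if world_z is not None:
        c=-R.T@t; r=R.T@ray; return c+r*(world_z-c[2])/r[2]
    if z is None:
        u,v=int(round(uv[0])),int(round(uv[1])); w=p["z_map"][max(0,v-2):v+3,max(0,u-2):u+3]; w=w[w>0]; z=np.median(w) if w.size else np.nan
    return R.T@(ray*z-t)
def w2px(p,X):
    r=cv2.Rodrigues(np.array(p["R"]))[0]
    return cv2.projectPoints(np.array(X,float).reshape(-1,3),r,np.array(p["t"],float),np.array(p["camera_matrix"]),np.array(p["dist"],float))[0].reshape(-1,2)
def save(p,name): cv2.imwrite("pics/"+name,np.array(p["color"])[:,:,::-1])
E
python3 - <<'E'
from h import *
np.set_printoptions(precision=3,suppress=True)
s=bot.get_state();print(s)
for c in ["top","side"]:
    p=bot.get_image(c);save(p,c+"1.png")
    print(c,-np.array(p["R"]).T@p["t"])
    for n in ["chest","active_handle","active_leaf","passive_handle","passive_leaf","jar_a","dish","tweezers"]:
        for r in bot.spot_in(p,n)[:2]: print(n,np.array(r["centre"]),round(r["confidence"],2),px2w(p,r["centre"]))
a=cv2.imread("pics/top1.png");b=cv2.imread("pics/side1.png")
cv2.imwrite("pics/both1.png",cv2.resize(np.vstack([a,b]),None,fx=.78,fy=.78))
E
```

```text
pics
{'time': 0.0, 'joint_pos': array([-1.2  ,  0.354,  1.634,  0.   ,  1.155, -0.002]), 'qvel': array([ 0.   ,  0.   , -0.   ,  0.   ,  0.001, -0.   ]), 'joint_efforts': array([ -0.004, -60.527, -34.207,  -0.   ,   0.009,  -0.   ]), 'ee_pos': array([ 0.227, -0.582,  0.231]), 'orientation': array([-0.695, -0.132,  0.695, -0.131]), 'force': array([ 0.846,  0.418, -0.246]), 'ft_torque': array([ 0.004,  0.019, -0.001]), 'grip_width': 0.9986947626500992}
top [0.414 0.052 0.918]
chest [244.1 239.7] 0.96 [0.488 0.071 0.186]
active_handle [207.1 231.3] 0.69 [0.518 0.145 0.143]
active_leaf [206.8 228.7] 0.77 [0.523 0.146 0.142]
active_leaf [295.4 227.7] 0.49 [ 0.506 -0.036  0.137]
passive_handle [295.4 229.8] 0.75 [ 0.502 -0.035  0.137]
passive_leaf [293.5 228.6] 0.83 [ 0.505 -0.031  0.137]
jar_a [293.7 153.6] 0.95 [ 0.677 -0.058  0.102]
jar_a [217.2 158.3] 0.88 [0.69  0.116 0.086]
dish [129.4 247.8] 0.85 [0.516 0.351 0.006]
tweezers [341.4 242.1] 0.72 [ 0.475 -0.156  0.006]
side [ 0.266 -0.527  0.717]
chest [209.4 224.4] 0.87 [ 0.476 -0.017  0.134]
active_handle [198.7 170. ] 0.62 [0.522 0.135 0.142]
active_leaf [195.  173.2] 0.67 [0.51  0.129 0.142]
passive_handle [230.2 232.4] 0.67 [ 0.501 -0.055  0.135]
passive_handle [242.6 312.6] 0.23 [ 0.478 -0.148  0.005]
passive_leaf [233.8 232.2] 0.78 [ 0.507 -0.058  0.136]
passive_leaf [195.1 174.1] 0.24 [0.509 0.125 0.143]
jar_a [311.6 229.8] 0.67 [ 0.673 -0.088  0.085]
jar_a [281.3 179.9] 0.56 [0.705 0.078 0.082]
tweezers [238.5 315.8] 0.67 [ 0.468 -0.15   0.005]
```

View pics/both1.png

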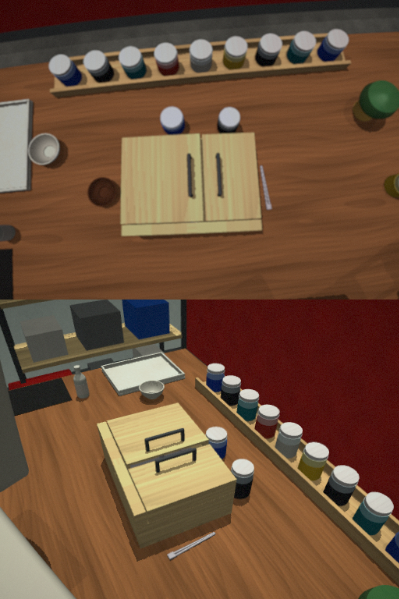

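The top view shows the chest with corners at about (155,175), (325,172), (334,296) and (158,300) in full-size pixels. The handles are near (245,225) and (282,224). The dish is close on the left at (132,245), the tweezers are on the right at (341,242), and both jars are behind the chest. Next I'll fit the chest pose and the left leaf's angle from the depth cloud.

```bash
python3 - <<'E'
from h import *
np.set_printoptions(precision=4,suppress=True)
def cloud(p):
    K=np.array(p["camera_matrix"]);R=np.array(p["R"]);t=np.array(p["t"]);d=np.array(p["dist"])
    v,u=np.mgrid[0:384,0:512]; n=cv2.undistortPoints(np.stack([u,v],-1).reshape(-1,1,2).astype(float),K,d)[:,0]
    z=p["z_map"].reshape(-1); P=np.c_[n,np.ones(len(n))]*z[:,None]
    W=(P-t)@R; return W,z>0
for c in ["top","side"]:
    p=bot.get_image(c); W,ok=cloud(p)
    m=ok&(W[:,2]>.115)&(W[:,2]<.162)&(W[:,0]>.3)&(W[:,0]<.68)&(W[:,1]>-.2)&(W[:,1]<.32)
    im=m.reshape(384,512).astype(np.uint8); im=cv2.morphologyEx(im,cv2.MORPH_OPEN,np.ones((5,5)))
    nl,l,st,_=cv2.connectedComponentsWithStats(im); k=1+np.argmax(st[1:,4]); m=(l==k).reshape(-1)
    Q=W[m]; r=cv2.minAreaRect(Q[:,:2].astype(np.float32)); print(c,r)
    ctr=np.array(r[0]); 
    # yaw: angle of the long axis relative to y
    b=cv2.boxPoints(r); print(b)
    e=max(((b[i]-b[i-1]) for i in range(4)),key=np.linalg.norm); e=e*np.sign(e[1]); yaw=np.arctan2(-e[0],e[1]); print("yaw deg",np.degrees(yaw))
    R2=np.array([[np.cos(yaw),-np.sin(yaw)],[np.sin(yaw),np.cos(yaw)]]); L=(Q[:,:2]-ctr)@R2
    for nm,s in [("rail",L[:,0]<-.108),("right",(L[:,1]<-.045)&(L[:,1]>-.17)&(L[:,0]>-.09)),("left",(L[:,1]>-.02)&(L[:,1]<.17)&(L[:,0]>-.09))]:
        A=np.c_[L[s],np.ones(s.sum())]; co=np.linalg.lstsq(A,Q[s,2],rcond=None)[0]
        for _ in range(4):
            g=abs(A@co-Q[s,2])<.004; co=np.linalg.lstsq(A[g],Q[s,2][g],rcond=None)[0]
        print(nm,s.sum(),g.sum(),co)
    # handle points
    h=ok&(W[:,2]>.160)&(W[:,2]<.19)&(W[:,0]>.4)&(W[:,0]<.62)&(W[:,1]>-.1)&(W[:,1]<.22)
    H=(W[h][:,:2]-ctr)@R2
    for s in (H[:,1]>-.035,H[:,1]<=-.035):
        if s.sum(): print("handle n",s.sum(),"local min/max",H[s].min(0),H[s].max(0),"mid",np.median(H[s],0),"world",np.median(W[h][s],0), "z",np.percentile(W[h][s][:,2],[10,50,90]))
E
```

```text
top ((0.5262307524681091, 0.14803794026374817), (0.21376729011535645, 0.23211029171943665), 86.16705322265625)
[[0.4033 0.0492]
 [0.6349 0.0336]
 [0.6492 0.2469]
 [0.4176 0.2624]]
yaw deg 86.167046
rail 0 0 [0. 0. 0.]
right 2944 2932 [-0.0519  0.0014  0.1428]
left 6223 6202 [-0.0529 -0.0008  0.1426]
handle n 472 local min/max [-0.1563 -0.0346] [-0.0719  0.0547] mid [-0.0818  0.0118] world [0.5072 0.0649 0.18  ] z [0.1744 0.18   0.1867]
handle n 98 local min/max [-0.1558 -0.0545] [-0.072  -0.0353] mid [-0.0818 -0.0446] world [0.563  0.0634 0.18  ] z [0.1742 0.18   0.1869]
side ((0.5073356628417969, 0.07264795899391174), (0.36625465750694275, 0.2609935402870178), 86.02801513671875)
[[ 0.3645 -0.101 ]
 [ 0.6248 -0.1191]
 [ 0.6502  0.2463]
 [ 0.3898  0.2644]]
yaw deg -3.9719875
rail 1635 1440 [ 0.0045 -0.0012  0.1365]
right 5262 5178 [0.0009 0.0008 0.1358]
left 4712 4659 [-0.0001 -0.0506  0.1451]
handle n 318 local min/max [-0.0407 -0.01  ] [0.068  0.0014] mid [ 0.0096 -0.0053] world [0.5165 0.0671 0.1824] z [0.169  0.1824 0.1853]
handle n 315 local min/max [-0.0396 -0.0832] [ 0.0692 -0.0716] mid [ 0.0129 -0.0794] world [ 0.5147 -0.007   0.1737] z [0.1679 0.1737 0.1758]
```

Yaw is about -3.9° and the left leaf is ajar by about 0.05 rad. I'll refine the handle positions from their dark pixels in the top view.

```bash
python3 - <<'E'
from h import *
from scipy.spatial.transform import Rotation as Ro
np.set_printoptions(precision=4,suppress=True)
for cam in ["top","side"]:
    p=bot.get_image(cam); g=p["color"].max(2)
    win=(slice(185,270),slice(235,300)) if cam=="top" else (slice(150,235),slice(175,265))
    m=np.zeros_like(g); m[win]=(g[win]<90)
    nl,l,st,c=cv2.connectedComponentsWithStats(m)
    for k in range(1,nl):
        if st[k,4]>60:
            print(cam,c[k],st[k])
            for z in(.171,.180): print("   ",z,px2w(p,c[k],world_z=z))
    yaw=np.radians(-3.9);xa=np.array([np.cos(yaw),np.sin(yaw)]);ya=np.array([-np.sin(yaw),np.cos(yaw)])
    C=np.array([.507,.0735])
    pts=[(.015,-.0007,.180),(.015,-.075,.171)]+[(x,y,.136) for x in(-.13,.13) for y in(-.18,.18)]
    W=[np.r_[C+x*xa+y*ya,z] for x,y,z in pts]; print(np.array(W)[:2]); print(w2px(p,W))
    a=p["color"][:,:,::-1].copy()
    for u in w2px(p,W): cv2.circle(a,tuple(int(round(i*8)) for i in u),8,(0,0,255),-1,shift=3)
    a=a[150:320,130:350] if cam=="top" else a[120:340,110:320]
    cv2.imwrite("pics/ov_%s.png"%cam,cv2.resize(a,(520,400) if cam=="top" else (380,400)))
cv2.imwrite("pics/ov.png",np.vstack([cv2.resize(cv2.imread("pics/ov_top.png"),(400,300)),cv2.resize(cv2.imread("pics/ov_side.png"),(400,300))]))
s=bot.get_state();print(Ro.from_quat(s["orientation"]).as_matrix())
E
```

```text
top [280.728 224.328] [277 197   8  55 250]
    0.171 [ 0.5123 -0.0038  0.171 ]
    0.18 [ 0.5111 -0.0031  0.18  ]
top [242.9841 225.1151] [240 198   8  55 252]
    0.171 [0.5188 0.0705 0.171 ]
    0.18 [0.5176 0.0703 0.18  ]
[[ 0.5219  0.0718  0.18  ]
 [ 0.5169 -0.0023  0.171 ]]
[[241.9935 222.9915]
 [279.7333 222.1091]
 [334.7278 293.9921]
 [155.0328 301.3242]
 [324.8418 169.1551]
 [156.7461 175.7334]]
side [210.3754 175.9934] [186 165  50  30 301]
    0.171 [0.5221 0.0726 0.171 ]
    0.18 [0.5179 0.0627 0.18  ]
side [220.5261 201.5281] [175 190  77  32 498]
    0.171 [ 0.5068 -0.0051  0.171 ]
    0.18 [ 0.5028 -0.0137  0.18  ]
[[ 0.5219  0.0718  0.18  ]
 [ 0.5169 -0.0023  0.171 ]]
[[210.2493 172.8438]
 [224.6115 198.9534]
 [170.6841 276.2851]
 [123.1506 158.374 ]
 [302.2049 229.6927]
 [227.7324 132.0707]]
[[ 0.      0.3642 -0.9313]
 [ 0.     -0.9313 -0.3642]
 [-1.     -0.     -0.    ]]
```

View pics/ov.png

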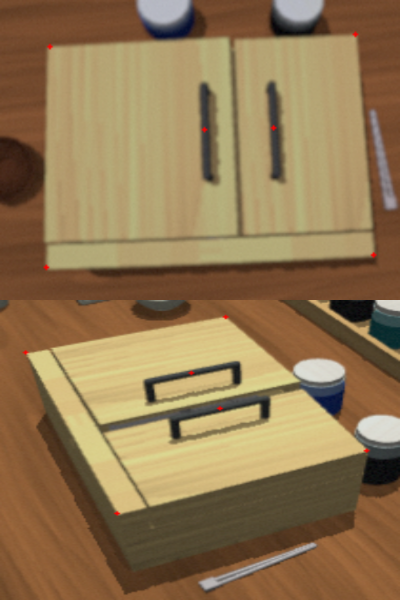

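The projected centres and corners match the chest and handles to about 4 px. I take the chest centre as (0.506, 0.073) with yaw -3.9°, the left handle at about (0.5195, 0.071, 0.180) and the right one at about (0.515, -0.003, 0.171). Now I'll move above the left handle.

Request:
servo_tool:
  plan:
    - {"turn": [0,0,-25.3],"travel": [0.2925,0.653,0.04],"hand": 0.055}
    - {"turn": [0,0,-25.3],"travel": [0.2925,0.653,0.04],"hand": 0.055}
    - {"turn": [0,0,-25.3],"travel": [0.2925,0.653,0.04],"hand": 0.055}
    - {"turn": [0,0,-25.3],"travel": [0.2925,0.653,0.04],"hand": 0.055}
    - {"turn": [0,0,-25.3],"travel": [0.2925,0.653,0.04],"hand": 0.055}

```text
time: 1.6
ee_pos: [0.3301, -0.3525, 0.2455]
orientation: [0.707, -0.025, -0.707, -0.025]
force: [2.2, 0.0, 0.7]
grip_width: 0.646
```

Request:
servo_tool:
  plan:
    - {"turn": [0,0,0],"travel": [0.1895,0.424,0.025],"hand": 0.055}
    - {"turn": [0,0,0],"travel": [0.1895,0.424,0.025],"hand": 0.055}
    - {"turn": [0,0,0],"travel": [0.1895,0.424,0.025],"hand": 0.055}
    - {"turn": [0,0,0],"travel": [0.1895,0.424,0.025],"hand": 0.055}
    - {"turn": [0,0,0],"travel": [0.1895,0.424,0.025],"hand": 0.055}

```text
time: 2.1
ee_pos: [0.4321, -0.1245, 0.2592]
orientation: [0.707, -0.024, -0.706, -0.024]
force: [0.3, -0.7, 0.1]
grip_width: 0.642
```

Request:
servo_tool:
  plan:
    - {"turn": [0,0,0],"travel": [0.0865,0.193,0.01],"hand": 0.055}
    - {"turn": [0,0,0],"travel": [0.0865,0.193,0.01],"hand": 0.055}
    - {"turn": [0,0,0],"travel": [0.0865,0.193,0.01],"hand": 0.055}
    - {"turn": [0,0,0],"travel": [0.0865,0.193,0.01],"hand": 0.055}
    - {"turn": [0,0,0],"travel": [0.0865,0.193,0.01],"hand": 0.055}

```text
time: 2.6
ee_pos: [0.5198, 0.0708, 0.2691]
orientation: [0.707, -0.023, -0.706, -0.024]
force: [0.1, 0.2, -0.3]
grip_width: 0.643
```

```bash
python3 - <<'E'
from h import *
np.set_printoptions(precision=4,suppress=True)
from scipy.spatial.transform import Rotation as Ro
s=bot.get_state();print(s["ee_pos"],s["joint_pos"]);print(Ro.from_quat(s["orientation"]).as_matrix())
p=bot.get_image("wrist");save(p,"w1.png")
for n in ["active_handle","passive_handle"]:
    for r in bot.spot_in(p,n)[:2]: print(n,r["centre"],r["confidence"],px2w(p,r["centre"]))
print(w2px(p,[[.5195,.0713,.18],[.515,-.003,.171]]))
E
```

```text
[0.5198 0.0708 0.2691] [0.1317 0.1585 1.805  0.0013 1.1762 1.7676]
[[ 0.0017 -0.0656 -0.9978]
 [ 0.0014 -0.9978  0.0656]
 [-1.     -0.0016 -0.0016]]
active_handle [175.9, 157.9] 0.95 [0.5498 0.1386 0.1414]
passive_handle [380.2, 155.1] 0.75 [ 0.5396 -0.0366  0.1354]
[[257.2681 202.3598]
 [352.0838 197.9084]]
```

View pics/w1.png

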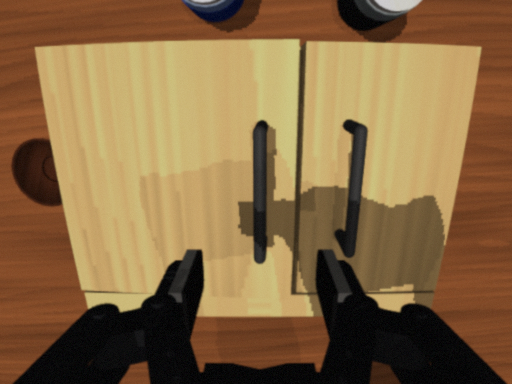

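The wrist view shows the left bar from (261,125) to (259,262) and the right bar around (356,190). The fingers straddle the left bar, which sits about 2 mm to the right of my estimate. I'll descend and grip.

Request:
servo_tool:
  plan:
    - {"turn": [0,0,0],"travel": [0.004,-0.002,-0.04],"hand": 0.055}
    - {"turn": [0,0,0],"travel": [0.004,-0.002,-0.08],"hand": 0.055}
    - {"turn": [0,0,0],"travel": [0.004,-0.002,-0.103],"hand": 0.055}
    - {"turn": [0,0,0],"travel": [0.004,-0.002,-0.103],"hand": 0.0}
    - {"turn": [0,0,0],"travel": [0.004,-0.002,-0.103],"hand": 0.0}

```text
time: 3.25
ee_pos: [0.5218, 0.0634, 0.1662]
orientation: [-0.707, 0.025, 0.707, 0.025]
force: [0.1, 0.7, -0.2]
grip_width: 0.314
```

Request:
servo_tool:
  plan:
    - {"turn": [0,0,0],"travel": [0,0,0],"hand": 0.0}
    - {"turn": [0,0,0],"travel": [0,0,0],"hand": 0.0}
    - {"turn": [0,0,0],"travel": [0,0,0],"hand": 0.0}
    - {"turn": [0,0,0],"travel": [0,0,0],"hand": 0.0}
    - {"turn": [0,0,0],"travel": [0,0,0],"hand": 0.0}

```text
time: 3.75
ee_pos: [0.5225, 0.0698, 0.1664]
orientation: [0.707, -0.022, -0.706, -0.029]
force: [3.1, 33.6, -17.1]
grip_width: 0.089
```

Request:
servo_tool:
  plan:
    - {"turn": [0,0,0],"travel": [0,0.003,0.0],"hand": 0.0}
    - {"turn": [0,0,0],"travel": [0,0.006,0.0],"hand": 0.0}
    - {"turn": [0,0,0],"travel": [0,0.006,0.0],"hand": 0.0}
    - {"turn": [0,0,0],"travel": [0,0.006,0],"hand": 0.0}
    - {"turn": [0,0,0],"travel": [0,0.006,0],"hand": 0.0}

```text
time: 4.25
ee_pos: [0.5226, 0.0705, 0.1667]
orientation: [0.707, -0.024, -0.706, -0.025]
force: [-0.2, -0.8, 1.1]
grip_width: 0.088
```

```bash
python3 - <<'E'
from h import *
from scipy.spatial.transform import Rotation as Ro
np.set_printoptions(precision=4,suppress=True)
s=bot.get_state();print(s["ee_pos"],s["force"],s["ft_torque"],s["grip_width"])
print(Ro.from_quat(s["orientation"]).as_matrix())
# arc table: leaf rot d from start angle .05, travel in world, r about hinge
yaw=np.radians(-3.9);ya=np.array([-np.sin(yaw),np.cos(yaw)])
a,b=.185,.081
def q(t): return np.array([-(a*np.cos(t)-b*np.sin(t)), b*np.cos(t)+a*np.sin(t)])  # (y,z) rel hinge, chest
for t in np.radians([2.9,12,21,30,39,48,57,66,75,82,90]):
    d=q(t)-q(np.radians(2.9)); print(round(np.degrees(t),1),np.r_[ya*d[0],d[1]])
E
```

```text
[0.5226 0.0705 0.1667] [-0.229  -0.795   1.1108] [-0.0628  0.1446  0.0345] 0.08808628670103498
[[ 0.0015 -0.0691 -0.9976]
 [ 0.0003 -0.9976  0.0691]
 [-1.     -0.0004 -0.0015]]
2.9 [0. 0. 0.]
12.0 [0.0011 0.0165 0.0274]
21.0 [0.0025 0.0369 0.0517]
30.0 [0.0041 0.0608 0.0724]
39.0 [0.006  0.0877 0.0891]
48.0 [0.008  0.1168 0.1014]
57.0 [0.0101 0.1475 0.109 ]
66.0 [0.0122 0.179  0.1117]
75.0 [0.0144 0.2105 0.1094]
82.0 [0.016  0.2346 0.1042]
90.0 [0.0178 0.2611 0.0947]
```

Request:
servo_tool:
  plan:
    - {"turn": [-3,0.2,0],"travel": [0.001,0.016,0.0275],"hand": 0.0}
    - {"turn": [-6,0.4,0],"travel": [0.0025,0.0355,0.052],"hand": 0.0}
    - {"turn": [-9,0.6,0],"travel": [0.004,0.0585,0.0725],"hand": 0.0}
    - {"turn": [-12,0.8,0],"travel": [0.006,0.085,0.0895],"hand": 0.0}
    - {"turn": [-15,1.0,0],"travel": [0.008,0.113,0.102],"hand": 0.0}

```text
time: 4.75
ee_pos: [0.5298, 0.1819, 0.2703]
orientation: [-0.698, 0.119, 0.703, -0.07]
force: [-1.7, -6.9, -1.3]
grip_width: 0.088
```

Request:
servo_tool:
  plan:
    - {"turn": [-3,0.2,0],"travel": [0.002,0.03,0.0077],"hand": 0.0}
    - {"turn": [-6,0.4,0],"travel": [0.004,0.061,0.0106],"hand": 0.0}
    - {"turn": [-9,0.6,0],"travel": [0.0065,0.092,0.0086],"hand": 0.0}
    - {"turn": [-12,0.8,0],"travel": [0.008,0.115,0.0037],"hand": 0.0}
    - {"turn": [-15,1.0,0],"travel": [0.01,0.141,-0.0054],"hand": 0.0}

```text
time: 5.25
ee_pos: [0.5402, 0.3254, 0.2654]
orientation: [-0.677, 0.208, 0.688, -0.16]
force: [-18.2, -2.0, 5.0]
grip_width: 0.09
```

```bash
python3 - <<'E'
from h import *
from scipy.spatial.transform import Rotation as Ro
np.set_printoptions(precision=4,suppress=True)
s=bot.get_state();print(s["ee_pos"],s["force"],s["ft_torque"],s["grip_width"],s["joint_pos"])
p=bot.get_image("side");save(p,"s2.png")
E
```

```text
[0.5402 0.3254 0.2654] [-18.1686  -2.0286   5.0111] [-0.3186  2.7084 -1.4158] 0.08962352937369962 [ 0.7319  0.5456  1.3605 -0.3597  1.6253  2.4249]
```

View pics/s2.png

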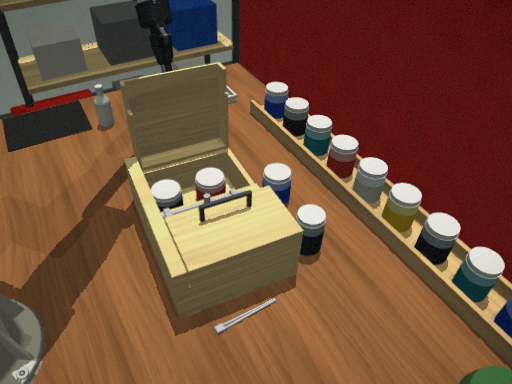

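The left leaf stands at roughly 90° and the bolt knob is uncovered near (228,195). I'll release with a small opening and withdraw along the tool axis.

Request:
servo_tool:
  plan:
    - {"turn": [0,0,0],"travel": [0,0,0],"hand": 0.028}
    - {"turn": [0,0,0],"travel": [0,0,0],"hand": 0.028}
    - {"turn": [0,0,0],"travel": [0,0,0],"hand": 0.028}
    - {"turn": [0,0,0],"travel": [0,0.01,0.0173],"hand": 0.028}
    - {"turn": [0,0,0],"travel": [0,0.02,0.035],"hand": 0.028}

```text
time: 5.8
ee_pos: [0.5401, 0.3435, 0.2976]
orientation: [-0.676, 0.208, 0.689, -0.16]
force: [0.3, 0.2, -0.3]
grip_width: 0.326
```

Request:
servo_tool:
  plan:
    - {"turn": [0,0,0],"travel": [0,0.02,0.035],"hand": 0.028}
    - {"turn": [0,0,0],"travel": [0,0.035,0.06],"hand": 0.028}
    - {"turn": [0,0,0],"travel": [0,0.035,0.11],"hand": 0.0}
    - {"turn": [8,-0.5,0],"travel": [0,0.015,0.13],"hand": 0.0}
    - {"turn": [16,-1.1,0],"travel": [0,-0.025,0.13],"hand": 0.0}

```text
time: 6.3
ee_pos: [0.5413, 0.3219, 0.4299]
orientation: [-0.701, 0.107, 0.702, -0.06]
force: [1.6, -2.1, 0.8]
grip_width: 0.001
```

```bash
cat >> h.py <<'E'
def cloud(p):
    K=np.array(p["camera_matrix"]);R=np.array(p["R"]);t=np.array(p["t"]);d=np.array(p["dist"])
    v,u=np.mgrid[0:384,0:512]; n=cv2.undistortPoints(np.stack([u,v],-1).reshape(-1,1,2).astype(float),K,d)[:,0]
    z=p["z_map"].reshape(-1); P=np.c_[n,np.ones(len(n))]*z[:,None]
    return (P-t)@R
def local(W,C=(.509,.071),yaw=np.radians(-3.9)):
    c,s=np.cos(yaw),np.sin(yaw); return np.c_[(W[:,:2]-C)@np.array([[c,-s],[s,c]]),W[:,2]]
def leaf_angle(p,side):
    L=local(cloud(p)); y=L[:,1]*side
    m=(p["z_map"].reshape(-1)>0)&(L[:,2]>.15)&(L[:,2]<.29)&(abs(L[:,0]-.015)<.10)&(y>.09)&(y<.21)
    A=np.c_[L[m,2],np.ones(m.sum())]; co=np.polyfit(L[m,2],y[m],1)
    for _ in range(6):
        r=abs(np.polyval(co,L[m,2])-y[m])<.006; co=np.polyfit(L[m,2][r],y[m][r],1)
    return np.degrees(np.arctan2(1,-co[0])) , np.polyval(co,.2), m.sum(), r.sum()
E
python3 - <<'E'
from h import *
np.set_printoptions(precision=4,suppress=True)
s=bot.get_state();print(s["ee_pos"],s["force"],s["joint_pos"])
p=bot.get_image("side");save(p,"s3.png");print("angle",leaf_angle(p,1))
for n in ["bolt_knob","bolt"]:
    for r in bot.spot_in(p,n)[:2]: print(n,r["centre"],r["confidence"],px2w(p,r["centre"]),px2w(p,r["centre"],world_z=.12))
p2=bot.get_image("top");save(p2,"t3.png")
for n in ["bolt_knob","bolt"]:
    for r in bot.spot_in(p2,n)[:2]: print(n,r["centre"],r["confidence"],px2w(p2,r["centre"]),px2w(p2,r["centre"],world_z=.124))
a=cv2.resize(p["color"][150:270,130:310,::-1],(600,400)); 
cv2.imwrite("pics/c3.png",np.vstack([cv2.resize(a,(300,200)),cv2.resize(p2["color"][140:310,130:350,::-1],(300,232))]))
E
```

```text
[0.5413 0.3219 0.4299] [ 1.6341 -2.1365  0.8049] [ 0.6338  0.3299  1.2611 -0.1854  1.6982  2.2616]Traceback (most recent call last):
  File "<stdin>", line 4, in <module>
  File "h.py", line 26, in leaf_angle
    A=np.c_[L[m,2],np.ones(m.sum())]; co=np.polyfit(L[m,2],y[m],1)
                                         ~~~~~~~~~~^^^^^^^^^^^^^^^
    raise TypeError("expected non-empty vector for x")
TypeError: expected non-empty vector for x
```

```bash
sed -i 's/^    A=np.c_.*; co=/    if m.sum()<50: return ("few",m.sum())\n    co=/' h.py
python3 - <<'E'
from h import *
np.set_printoptions(precision=4,suppress=True)
p=bot.get_image("side")
L=local(cloud(p)); ok=(p["z_map"].reshape(-1)>0); print("angle",leaf_angle(p,1))
for z0 in (.1,.14,.2,.25,.28,.3):
    m=ok&(abs(L[:,2]-z0)<.01)&(abs(L[:,0]-.015)<.1)&(abs(L[:,1])<.35); print(z0,m.sum(),np.percentile(L[m,1],[2,25,50,75,98]) if m.any() else '')
for n in ["bolt_knob","bolt"]:
    for r in bot.spot_in(p,n)[:2]: print(n,r["centre"],r["confidence"],px2w(p,r["centre"]),px2w(p,r["centre"],world_z=.12))
p2=bot.get_image("top");save(p2,"t3.png")
for n in ["bolt_knob","bolt"]:
    for r in bot.spot_in(p2,n)[:2]: print(n,r["centre"],r["confidence"],px2w(p2,r["centre"]),px2w(p2,r["centre"],world_z=.124))
cv2.imwrite("pics/c3.png",np.vstack([cv2.resize(p["color"][:,:,::-1],(400,300)),cv2.resize(p2["color"][140:310,130:350,::-1],(400,300))]))
E
```

```text
angle ('few', np.int64(0))
0.1 2333 [-0.1806 -0.1781  0.1807  0.207   0.2226]
0.14 6128 [-0.1796 -0.1503 -0.1133 -0.0739  0.223 ]
0.2 622 [0.2203 0.2225 0.2236 0.2248 0.2267]
0.25 669 [0.2214 0.2235 0.2245 0.2255 0.2276]
0.28 727 [0.2218 0.2237 0.2247 0.2258 0.2282]
0.3 560 [0.2223 0.2246 0.2257 0.227  0.2312]
bolt_knob [206.2, 201.5] 0.81 [0.5054 0.0639 0.1139] [0.503  0.0579 0.12  ]
bolt [202.8, 201.7] 0.64 [0.5009 0.0719 0.1087] [0.4965 0.0607 0.12  ]
bolt_knob [243.8, 234.6] 0.87 [0.5054 0.0719 0.1241] [0.5054 0.0719 0.124 ]
bolt_knob [213.2, 235.9] 0.45 [0.5233 0.1478 0.0088] [0.5095 0.1357 0.124 ]
bolt [246.0, 238.3] 0.85 [0.4992 0.0685 0.1051] [0.4972 0.0682 0.124 ]
bolt [339.8, 244.3] 0.67 [ 0.4703 -0.1512  0.0063] [ 0.4631 -0.1249  0.124 ]
```

View pics/c3.png

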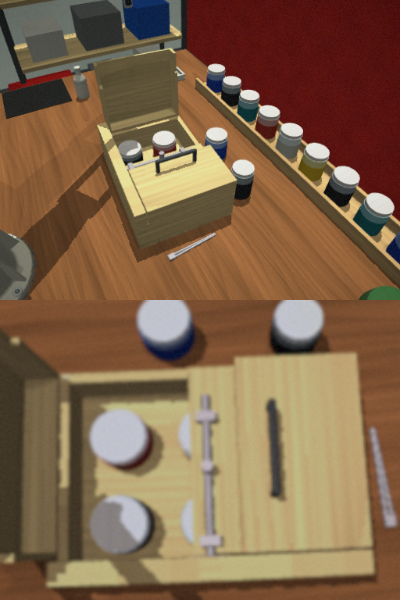

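The left leaf stands (the depth fit gives about 91°). The knob is at (243.8,234.6) in the top view, which puts it at world (0.5055, 0.0715, 0.124). I'll move in front of it with the fingers shut.

Request:
servo_tool:
  plan:
    - {"turn": [7,-0.5,0],"travel": [-0.0137,-0.05,0],"hand": 0.0}
    - {"turn": [14,-1,0],"travel": [-0.0275,-0.095,0],"hand": 0.0}
    - {"turn": [14,-1,0],"travel": [-0.041,-0.14,0],"hand": 0.0}
    - {"turn": [14,-1,0],"travel": [-0.055,-0.19,-0.005],"hand": 0.0}
    - {"turn": [14,-1,0],"travel": [-0.0687,-0.236,-0.015],"hand": 0.0}

```text
time: 7.15
ee_pos: [0.4717, 0.084, 0.4124]
orientation: [0.707, -0.024, -0.706, -0.024]
force: [0.8, -0.3, 0.1]
grip_width: 0.001
```

Request:
servo_tool:
  plan:
    - {"turn": [0,0,0],"travel": [0,-0.012,-0.045],"hand": 0.0}
    - {"turn": [0,0,0],"travel": [0,-0.012,-0.09],"hand": 0.0}
    - {"turn": [0,0,0],"travel": [0,-0.012,-0.135],"hand": 0.0}
    - {"turn": [0,0,0],"travel": [0,-0.012,-0.175],"hand": 0.0}
    - {"turn": [0,0,0],"travel": [0,-0.012,-0.175],"hand": 0.0}

```text
time: 7.65
ee_pos: [0.4685, 0.073, 0.2323]
orientation: [-0.704, 0.025, 0.71, 0.023]
force: [-0.8, 0.3, 0.8]
grip_width: -0.002
```

Request:
servo_tool:
  plan:
    - {"turn": [0,0,0],"travel": [0,0,0],"hand": 0.0}
    - {"turn": [0,0,0],"travel": [0,0,0],"hand": 0.0}
    - {"turn": [0,0,0],"travel": [0,0,0],"hand": 0.0}
    - {"turn": [0,0,0],"travel": [0,0,0],"hand": 0.0}
    - {"turn": [0,0,0],"travel": [0,0,0],"hand": 0.0}

```text
time: 8.15
ee_pos: [0.4721, 0.0729, 0.2385]
orientation: [0.708, -0.024, -0.706, -0.025]
force: [0.1, -0.3, 0.2]
grip_width: 0.002
```

```bash
python3 - <<'E'
from h import *
from scipy.spatial.transform import Rotation as Ro
np.set_printoptions(precision=4,suppress=True)
s=bot.get_state();print(s["ee_pos"],s["grip_width"]);print(Ro.from_quat(s["orientation"]).as_matrix())
p=bot.get_image("wrist");save(p,"w4.png")
for r in bot.spot_in(p,"bolt_knob")[:2]: print(r["centre"],r["confidence"],px2w(p,r["centre"]),px2w(p,r["centre"],world_z=.124))
E
```

```text
[0.4721 0.0729 0.2385] 0.0016183468827114574
[[ 0.0033 -0.069  -0.9976]
 [ 0.0003 -0.9976  0.069 ]
 [-1.     -0.0005 -0.0033]]
[257.2, 139.8] 0.86 [0.515  0.0704 0.1238] [0.515  0.0704 0.124 ]
```

View pics/w4.png

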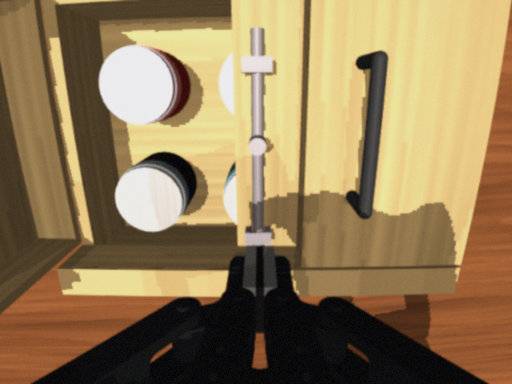

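The wrist view shows the knob at (258,145) and the rod guide at (258,238), with the fingers in line with the rod. I'll descend in front of the knob.

Request:
servo_tool:
  plan:
    - {"turn": [0,0,0],"travel": [0.003,-0.001,-0.04],"hand": 0.0}
    - {"turn": [0,0,0],"travel": [0.003,-0.001,-0.08],"hand": 0.0}
    - {"turn": [0,0,0],"travel": [0.003,-0.001,-0.11],"hand": 0.0}
    - {"turn": [0,0,0],"travel": [0.003,-0.001,-0.126],"hand": 0.0}
    - {"turn": [0,0,0],"travel": [0.003,-0.001,-0.126],"hand": 0.0}

```text
time: 8.75
ee_pos: [0.473, 0.0714, 0.1096]
orientation: [-0.706, 0.025, 0.708, 0.024]
force: [-0.1, -0.2, 0.2]
grip_width: 0.004
```

Request:
servo_tool:
  plan:
    - {"turn": [0,0,0],"travel": [0.003,0,0],"hand": 0.0}
    - {"turn": [0,0,0],"travel": [0.006,0,0],"hand": 0.0}
    - {"turn": [0,0,0],"travel": [0.009,0,0],"hand": 0.0}
    - {"turn": [0,0,0],"travel": [0.012,0,0],"hand": 0.0}
    - {"turn": [0,0,0],"travel": [0.012,0,0],"hand": 0.0}

```text
time: 9.25
ee_pos: [0.4875, 0.0718, 0.1121]
orientation: [0.708, -0.024, -0.706, -0.025]
force: [-0.3, 0.6, 0.0]
grip_width: 0.002
```

Request:
servo_tool:
  plan:
    - {"turn": [0,0,0],"travel": [0.005,-0.0003,0],"hand": 0.0}
    - {"turn": [0,0,0],"travel": [0.01,-0.0007,0],"hand": 0.0}
    - {"turn": [0,0,0],"travel": [0.015,-0.001,0],"hand": 0.0}
    - {"turn": [0,0,0],"travel": [0.02,-0.0014,0],"hand": 0.0}
    - {"turn": [0,0,0],"travel": [0.024,-0.0016,0],"hand": 0.0}

```text
time: 9.75
ee_pos: [0.5111, 0.0701, 0.1114]
orientation: [0.707, -0.024, -0.706, -0.024]
force: [-2.7, 0.0, 2.6]
grip_width: 0.005
```

Request:
servo_tool:
  plan:
    - {"turn": [0,0,0],"travel": [0.003,-0.0002,0],"hand": 0.0}
    - {"turn": [0,0,0],"travel": [0.006,-0.0004,0],"hand": 0.0}
    - {"turn": [0,0,0],"travel": [0.009,-0.0006,0],"hand": 0.0}
    - {"turn": [0,0,0],"travel": [0.009,-0.0006,0],"hand": 0.0}
    - {"turn": [0,0,0],"travel": [0.009,-0.0006,0],"hand": 0.0}

```text
time: 10.25
ee_pos: [0.5201, 0.0695, 0.1116]
orientation: [0.708, -0.024, -0.706, -0.024]
force: [-0.2, -0.4, -0.4]
grip_width: 0.0
```

Request:
servo_tool:
  plan:
    - {"turn": [0,0,0],"travel": [0.002,0,0],"hand": 0.0}
    - {"turn": [0,0,0],"travel": [0.004,0,0],"hand": 0.0}
    - {"turn": [0,0,0],"travel": [0.004,0,0],"hand": 0.0}
    - {"turn": [0,0,0],"travel": [0.004,0,0],"hand": 0.0}
    - {"turn": [0,0,0],"travel": [0.004,0,0],"hand": 0.0}

```text
time: 10.75
ee_pos: [0.5208, 0.0696, 0.111]
orientation: [-0.705, 0.025, 0.708, 0.024]
force: [-11.3, 1.7, 7.3]
grip_width: 0.001
```

```bash
python3 - <<'E'
from h import *
np.set_printoptions(precision=4,suppress=True)
s=bot.get_state();print(s["ee_pos"],s["force"])
for c in("wrist","side"):
    p=bot.get_image(c)
    for r in bot.spot_in(p,"bolt_knob")[:2]: print(c,r["centre"],r["confidence"],px2w(p,r["centre"]),px2w(p,r["centre"],world_z=.12))
E
```

```text
[0.5208 0.0696 0.111 ] [-11.2741   1.6764   7.3481]
wrist [255.9, 139.6] 0.82 [0.5818 0.0657 0.1064] [0.5841 0.0654 0.12  ]
side [191.5, 205.3] 0.63 [0.4766 0.0765 0.1052] [0.4715 0.0619 0.12  ]
```

The bolt is at its stop: force -11 N at TCP x = 0.5208. That puts the knob at x = 0.539 and the chest centre near x = 0.507. I'll back off, rise and move over the right handle.

Request:
servo_tool:
  plan:
    - {"turn": [0,0,0],"travel": [-0.014,0.001,0],"hand": 0.0}
    - {"turn": [0,0,0],"travel": [-0.014,0.001,0.02],"hand": 0.0}
    - {"turn": [0,0,0],"travel": [-0.014,0.001,0.065],"hand": 0.0}
    - {"turn": [0,0,0],"travel": [-0.014,0.001,0.11],"hand": 0.0}
    - {"turn": [0,0,0],"travel": [-0.008,-0.034,0.135],"hand": 0.055}

```text
time: 11.45
ee_pos: [0.5167, 0.0377, 0.2502]
orientation: [0.709, -0.023, -0.704, -0.024]
force: [0.8, 0.2, -1.1]
grip_width: 0.154
```

Request:
servo_tool:
  plan:
    - {"turn": [0,0,0],"travel": [0,-0.04,0],"hand": 0.055}
    - {"turn": [0,0,0],"travel": [0,-0.04,0],"hand": 0.055}
    - {"turn": [0,0,0],"travel": [0,-0.04,0],"hand": 0.055}
    - {"turn": [0,0,0],"travel": [0,-0.04,0],"hand": 0.055}
    - {"turn": [0,0,0],"travel": [0,-0.04,0],"hand": 0.055}

```text
time: 11.95
ee_pos: [0.5154, -0.0036, 0.2461]
orientation: [0.707, -0.024, -0.706, -0.024]
force: [-0.0, 0.6, -0.7]
grip_width: 0.642
```

```bash
python3 - <<'E'
from h import *
np.set_printoptions(precision=4,suppress=True)
s=bot.get_state();print(s["ee_pos"],s["force"],s["grip_width"])
p=bot.get_image("wrist");save(p,"w5.png")
p=bot.get_image("top")
for r in bot.spot_in(p,"bolt_knob")[:2]: print(r["centre"],r["confidence"],px2w(p,r["centre"]))
E
```

```text
[ 0.5154 -0.0036  0.2461] [-0.0337  0.5886 -0.6554] 0.6421027641635928
[243.5, 247.1] 0.49 [0.4809 0.0757 0.1075]
```

View pics/w5.png

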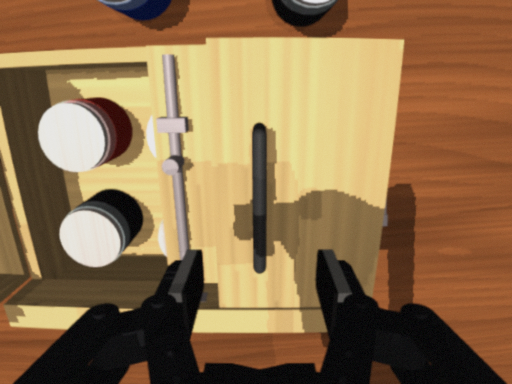

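The knob at (172,165) now sits close behind the rear guide, so the bolt is drawn. The right bar runs from (260,125) to (260,272) and is centred between the fingers. I'll descend and grip.

Request:
servo_tool:
  plan:
    - {"turn": [0,0,0],"travel": [0.002,0,-0.04],"hand": 0.055}
    - {"turn": [0,0,0],"travel": [0.002,0,-0.075],"hand": 0.055}
    - {"turn": [0,0,0],"travel": [0.002,0,-0.089],"hand": 0.055}
    - {"turn": [0,0,0],"travel": [0.002,0,-0.089],"hand": 0.055}
    - {"turn": [0,0,0],"travel": [0.002,0,-0.089],"hand": 0.0}

```text
time: 12.6
ee_pos: [0.518, -0.0042, 0.1578]
orientation: [0.707, -0.024, -0.706, -0.024]
force: [0.2, -0.3, 0.4]
grip_width: 0.487
```

Request:
servo_tool:
  plan:
    - {"turn": [0,0,0],"travel": [0,0,0],"hand": 0.0}
    - {"turn": [0,0,0],"travel": [0,0,0],"hand": 0.0}
    - {"turn": [0,0,0],"travel": [0,0,0],"hand": 0.0}
    - {"turn": [0,0,0],"travel": [0,0,0],"hand": 0.0}
    - {"turn": [0,0,0],"travel": [0,0,0],"hand": 0.0}

```text
time: 13.1
ee_pos: [0.5186, -0.0036, 0.1589]
orientation: [0.708, -0.024, -0.705, -0.025]
force: [-1.1, 5.3, 4.6]
grip_width: 0.09
```

```bash
python3 - <<'E'
from h import *
np.set_printoptions(precision=4,suppress=True)
s=bot.get_state();print(s["ee_pos"],s["force"],s["grip_width"],s["joint_pos"])
yaw=np.radians(-3.9);ya=np.array([-np.sin(yaw),np.cos(yaw)])
a,b,e=.105,.081,.014
def q(t): return np.array([(a*np.cos(t)-b*np.sin(t)), b*np.cos(t)+a*np.sin(t)])
P=None
for i,t in enumerate([0,9,18,27,36,45,54,63,72,81,90]):
    tau=np.radians(3*i); d=q(np.radians(t))-q(0)+[e*np.sin(tau),e*(1-np.cos(tau))]
    w=np.r_[ya*d[0],d[1]]
    if i==5: P=w
    print(t,3*i,w, w-P if P is not None else '')
E
```

```text
[ 0.5186 -0.0036  0.1589] [-1.127   5.2965  4.5686] 0.08996085621630896 [-0.0109  0.273   1.9306  0.0019  0.9339  1.6284]
0 0 [0. 0. 0.] 
9 3 [-0.0009 -0.0132  0.0154] 
18 6 [-0.002  -0.0286  0.0286] 
27 9 [-0.0031 -0.0459  0.039 ] 
36 12 [-0.0044 -0.0646  0.0466] 
45 15 [-0.0057 -0.0842  0.051 ] [0. 0. 0.]
54 18 [-0.0071 -0.1042  0.0522] [-0.0014 -0.02    0.0012]
63 21 [-0.0085 -0.1242  0.0503] [-0.0027 -0.04   -0.0007]
72 24 [-0.0098 -0.1436  0.0451] [-0.004  -0.0594 -0.0059]
81 27 [-0.011  -0.1618  0.0369] [-0.0053 -0.0776 -0.0141]
90 30 [-0.0122 -0.1786  0.0259] [-0.0064 -0.0944 -0.0251]
```

Request:
servo_tool:
  plan:
    - {"turn": [3,-0.2,0],"travel": [-0.001,-0.0132,0.0154],"hand": 0.0}
    - {"turn": [6,-0.4,0],"travel": [-0.002,-0.0286,0.0286],"hand": 0.0}
    - {"turn": [9,-0.6,0],"travel": [-0.003,-0.0459,0.039],"hand": 0.0}
    - {"turn": [12,-0.8,0],"travel": [-0.0045,-0.0646,0.0466],"hand": 0.0}
    - {"turn": [15,-1.0,0],"travel": [-0.0055,-0.0842,0.051],"hand": 0.0}

```text
time: 13.6
ee_pos: [0.5132, -0.0868, 0.2115]
orientation: [0.705, 0.071, -0.696, -0.119]
force: [-0.7, 12.1, 7.8]
grip_width: 0.086
```

Request:
servo_tool:
  plan:
    - {"turn": [3,-0.2,0],"travel": [-0.0015,-0.02,0.0012],"hand": 0.0}
    - {"turn": [6,-0.4,0],"travel": [-0.0025,-0.04,-0.0007],"hand": 0.0}
    - {"turn": [9,-0.6,0],"travel": [-0.004,-0.0594,-0.006],"hand": 0.0}
    - {"turn": [12,-0.8,0],"travel": [-0.0055,-0.0776,-0.0141],"hand": 0.0}
    - {"turn": [15,-1.0,0],"travel": [-0.0065,-0.0944,-0.025],"hand": 0.0}

```text
time: 14.1
ee_pos: [0.5078, -0.184, 0.1864]
orientation: [0.691, 0.16, -0.674, -0.208]
force: [5.6, 4.7, 4.5]
grip_width: 0.085
```

```bash
python3 - <<'E'
from h import *
np.set_printoptions(precision=4,suppress=True)
s=bot.get_state();print(s["ee_pos"],s["force"],s["grip_width"],s["joint_pos"])
p=bot.get_image("side");save(p,"s6.png");p2=bot.get_image("top");save(p2,"t6.png")
cv2.imwrite("pics/c6.png",np.vstack([cv2.resize(p["color"][:,:,::-1],(400,300)),cv2.resize(p2["color"][:,:,::-1],(400,300))]))
E
```

```text
[ 0.5078 -0.184   0.1864] [5.5687 4.6534 4.4934] 0.08479718526739032 [-0.627   0.4262  1.7481  0.4639  1.2917  0.8092]
```

View pics/c6.png

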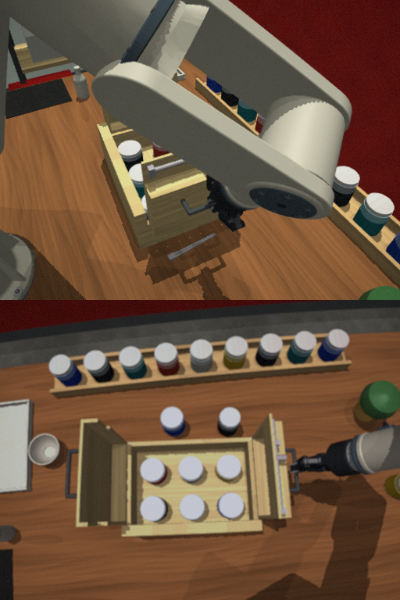

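Both leaves stand upright, with the gripper still on the right handle. I'll release and withdraw along the tool axis.

Request:
servo_tool:
  plan:
    - {"turn": [0,0,0],"travel": [0,0,0],"hand": 0.028}
    - {"turn": [0,0,0],"travel": [0,0,0],"hand": 0.028}
    - {"turn": [0,0,0],"travel": [0,0,0],"hand": 0.028}
    - {"turn": [0,0,0],"travel": [0,-0.01,0.0173],"hand": 0.028}
    - {"turn": [0,0,0],"travel": [0,-0.02,0.035],"hand": 0.028}

```text
time: 14.7
ee_pos: [0.5053, -0.2023, 0.2188]
orientation: [0.688, 0.16, -0.677, -0.207]
force: [-0.2, -0.1, 0.4]
grip_width: 0.325
```

Request:
servo_tool:
  plan:
    - {"turn": [0,0,0],"travel": [0,-0.015,0.026],"hand": 0.028}
    - {"turn": [0,0,0],"travel": [0,-0.035,0.06],"hand": 0.028}
    - {"turn": [0,0,0],"travel": [0,-0.055,0.095],"hand": 0.028}
    - {"turn": [0,0,0],"travel": [-0.02,-0.095,0.115],"hand": 0.028}
    - {"turn": [0,0,0],"travel": [-0.05,-0.13,0.13],"hand": 0.028}

```text
time: 15.2
ee_pos: [0.4562, -0.3337, 0.3505]
orientation: [0.69, 0.16, -0.676, -0.205]
force: [1.1, -0.6, 0.3]
grip_width: 0.332
```

Request:
servo_tool:
  plan:
    - {"turn": [0,0,0],"travel": [-0.03,-0.04,0],"hand": 0.028}
    - {"turn": [0,0,0],"travel": [-0.06,-0.08,0],"hand": 0.028}
    - {"turn": [0,0,0],"travel": [-0.09,-0.12,0],"hand": 0.028}
    - {"turn": [0,0,0],"travel": [-0.12,-0.16,0],"hand": 0.028}
    - {"turn": [0,0,0],"travel": [-0.15,-0.2,0],"hand": 0.028}

```text
time: 15.7
ee_pos: [0.3046, -0.5339, 0.3489]
orientation: [0.689, 0.16, -0.676, -0.207]
force: [0.6, -0.3, 0.1]
grip_width: 0.324
```

```bash
python3 - <<'E'
from h import *
np.set_printoptions(precision=4,suppress=True)
s=bot.get_state();print(s["ee_pos"],s["force"])
C=(.507,.0715)
for cam in("side","top"):
    p=bot.get_image(cam);save(p,cam+"7.png"); L=local(cloud(p),C); ok=p["z_map"].reshape(-1)>0
    for sd in(1,-1):
        for z0 in (.15,.2,.25,.285):
            m=ok&(abs(L[:,2]-z0)<.008)&(abs(L[:,0]-.015)<.09)&(L[:,1]*sd>.1)&(L[:,1]*sd<.25)
            if m.sum()>20: print(cam,sd,z0,m.sum(),np.percentile(L[m,1],[5,50,95]))
    for n in ["jar_a","dish","tweezers","bolt_knob"]:
        for r in bot.spot_in(p,n)[:2]: print(cam,n,np.array(r["centre"]),round(r["confidence"],2),px2w(p,r["centre"]))
cv2.imwrite("pics/c7.png",np.vstack([cv2.resize(cv2.imread("pics/side7.png"),(400,300)),cv2.resize(cv2.imread("pics/top7.png"),(400,300))]))
E
```

```text
[ 0.3046 -0.5339  0.3489] [ 0.6206 -0.3345  0.0746]
side 1 0.15 404 [0.2191 0.2218 0.2244]
side 1 0.2 450 [0.2209 0.2233 0.2263]
side 1 0.25 493 [0.2216 0.2242 0.2265]
side 1 0.285 534 [0.2222 0.2247 0.2271]
side -1 0.15 346 [-0.2286 -0.2275 -0.2261]
side -1 0.2 701 [-0.2448 -0.2293 -0.228 ]
side -1 0.25 470 [-0.1917 -0.1905 -0.1892]
side -1 0.285 970 [-0.1977 -0.1911 -0.1865]
side jar_a [276.5 173.2] 0.84 [0.7067 0.1027 0.0846]
side tweezers [241.8 316.2] 0.71 [ 0.4731 -0.1537  0.0049]
side tweezers [175.7 112.5] 0.64 [0.5372 0.2936 0.1973]
side bolt_knob [256.8 205. ] 0.92 [ 0.5173 -0.1201  0.2549]
top 1 0.15 228 [0.2212 0.2225 0.2238]
top 1 0.2 294 [0.2224 0.2233 0.2243]
top 1 0.25 352 [0.2239 0.2249 0.2258]
top 1 0.285 457 [0.2247 0.226  0.2459]
top -1 0.2 56 [-0.249  -0.2447 -0.2402]
top -1 0.25 240 [-0.1845 -0.1838 -0.1833]
top -1 0.285 704 [-0.2016 -0.1867 -0.1842]
top jar_a [291.3 154.8] 0.75 [ 0.675  -0.0518  0.1017]
top dish [356. 204.] 0.42 [ 0.5192 -0.1297  0.2758]
top dish [291.4 153.3] 0.34 [ 0.6787 -0.0525  0.1013]
top bolt_knob [355.  201.5] 0.77 [ 0.5234 -0.1282  0.2775]
```

View pics/c7.png

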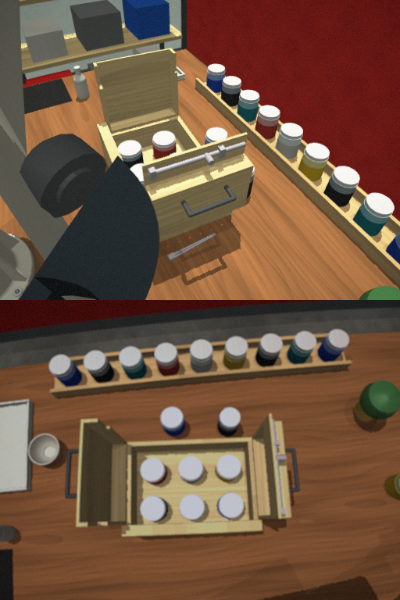

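Both leaves stand at about 91°. The jars and tweezers have not moved, and the dish is out of sight beneath the raised left leaf. Nothing touches the chest, so I'm handing in.

```bash
python3 -c "
from cell import bot
print(bot.hand_in()); print(bot.get_state()['time'])"
```

```text
the job is handed in; nothing more can be done
None
the job is handed in; nothing more can be done
```

Both leaves of the chest are open and standing upright, and the job is handed in. I swung the left leaf up by its handle, pushed the bolt back to its stop, then swung the right leaf up the same way. I let go of each handle with a small finger opening and moved the arm clear.

**Leaves:** after the arm withdrew, depth fits gave about 91° for the left leaf and 91–92° for the right. The tool force was near zero.

**Bolt:** the reaction rose to about 11 N at the end of its travel. The wrist picture showed the knob close behind the rear guide.

**Loose things:** the tweezers and both jars were where they started, to within what the cameras show.

**What did not check out:**
- The dish could not be confirmed in the final pictures, because the raised left leaf hides it. Nothing came down near it during the move.
- After the bolt was drawn, the network's fixes on the knob disagreed with its real position; in those shots the gripper was over or close to the knob. I relied on the contact force and the picture instead.
- When I first gripped the left handle, the tool force briefly read 34 N sideways. I relieved it before lifting.

The last move ended at about 15.7 s, against the 69 s limit.

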